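# Draw the chisel from its rack and hold it up slanted for inspection

### The arm

A 7-joint arm with a two-finger parallel gripper is mounted at the origin on the work surface. World frame = base frame: x ahead of the robot, y to its left, z up, the work surface at z = 0. Lengths are in m, angles in rad, forces in N, time in s.
With the tool pointing down it reaches from about 0.425 to 0.875 m from the base axis. Payload 4.7 kg.
Tool frame: the origin (TCP) lies midway between the tips of the shut fingers; the grasp point (between the pads) lies 19 mm behind it; z points along the fingers, y is the line along which they close (so a half turn about z gives the same grasp; the last joint's range is limited). The gripper opens to 87 mm and grips with 3 to 60 N. Pads are 19 mm wide; open, the fingers measure 117 mm over their backs; the gripper's body (75 mm by 190 mm) begins 51 mm behind the grasp point.
Start: joints at [1.255, 0.321, -0.07, 1.45, 0.023, 1.371, -0.057], TCP at [0.21, -0.615, 0.223] pointing down, gripper open.
Joint ranges: [-2.86, 2.86], [-0.3, 2.09], [-1.38, 1.24], [0.06, 2.45], [-1.56, 4.7], [0.09, 2.05], [-2.69, 2.69]. Speed limits (rad/s): [2.57, 2.57, 3.14, 3.14, 3.14, 3.14, 3.14].

### API

Orientations are given as a rotation vector (axis times angle).
In Python, from bench import ctrl, get_image, calibration gives the robot as it stands.
- The arm moves only by the tool apply_moves, never from a script. Its arguments are lists of equal length, an entry for each row: "dp": the shift along the tool's x, y, z in m, a list of three; "twist": the turn, a rotation vector about the tool's x, y, z in rad, a list of three; "fingers": the closure, from 0 (fully open) to 1 (shut). In form: {"dp": [[dx, dy, dz], ...], "twist": [[ax, ay, az], ...], "fingers": [fingers, ...]}. A call has 1 to 10 rows; each row shifts and turns the commanded pose from where the row before left it, along the tool's axes as they then stand; what a row does not reach is not made up. A row lasts 1/10 s, in which the tool goes at most 50 mm and 8.59 degrees, less where a joint would pass 70% of its speed; a pose out of reach is approached as far as the arm can. A call is refused whole if a number of a shift passes 0.05 or a number of a turn 0.15, either way. A call with a gripper value outside its range is refused whole. The fingers move at their own pace and stop on an object; "newtons" is the grip in N (left out, the last holds). Time passes only in rows, so rows that do not move let the fingers close. It gives the time, the measured TCP pose, the force, the opening and the grip force at its end, in the units of the state.
- ctrl.get_state(): the state, without advancing time (a new reading comes with each control period).
- get_image(name): name is "side" or "top" or "wrist"; returns the picture (420x560x3 uint8, red, green, blue); there is no depth.
- calibration(name): a dict with "fx", "fy", "cx", "cy" (pixels), "k1" (the pictures are not rectified: a ray, as slopes to the right and down, at radius r is drawn at 1 + k1 r^2 times it, then the intrinsics apply), "eye" and "attitude" of the camera in the world; the wrist camera has in their place "hand_eye" (4x4, takes a point from camera to tool coordinates, whose origin is the TCP and whose axes are the flange's). Camera axes: x right, y up, looking along -z (the intrinsics and any distortion apply to the point x, -y, -z); pixel columns grow to the right and rows downward; lengths in m; the calibration is good to about 2 mm. A picture is of the moment at which its call begins: read the wrist's pose just before it. calibration takes no time and is no camera call.
- ctrl.close_job(): hands the job in; it is judged then, once.
The state is a dict: "time": time; "joint_positions": joint angles; "qd": joint speeds; "joint_torque": joint torques, N m; "position": TCP position; "tool_rot": TCP orientation; "ft_force": force on the tool from outside, world axes, zero at the start; "torque": the same for the moment, N m; "grip_width": opening from 0.0 (shut) to 1.0 (fully open); "grip_force": force on a finger pad.
Only numpy, scipy, OpenCV 4.12 (cv2) and the standard library are available. Lean on these libraries where they do the work, as an engineer would, in place of code of your own. Each camera call takes 0.05 s, during which the arm holds its last target. There are 200 camera calls.

### The job

Lift the offcut board off the tool rack without dropping it, lay it flat on the bench clear of the rack and let go of it. Then draw the chisel (the tool with the tall flat-sided handle) straight up out of its socket, tip it over at least halfway from upright to level (45 degrees or more, blade end not above level) and keep it raised, all of it at least 120 mm above the bench and touching nothing but the gripper, so that its edge can be looked at; finish while still holding it there, still. Leave the other tool in its socket and the glue bottle, wooden disc and small wood block where they are.

Things in the scene. Friction and masses are not known exactly. Their poses are not given: they have to be found in the camera images.
- rack: Wooden rack, fixed, 70 (its x) by 206 mm (its y); origin: centre of its underside, z up; yaw varies. Block 80 mm high with two upright sockets (about 18 x 22 mm, 76 deep) 38 mm either side of the middle along y. At each y end a cheek 16 mm thick rises to 165 mm; between them it is open front and back. Bench to its left (up to y 0.45 m, x 0.42 to 0.62 m, beyond the rack's end) is free.
- offcut: Loose board of pale wood, 46 mm (its x) by 240 mm (its y) by 18 mm thick, about 100 g. At the start it lies flat across the tops of both cheeks of the rack, 165 mm above the bench, over the two tools and 10 mm above the chisel's handle. Origin at the centre of its underside; z up.
- chisel: Loose chisel, 120 g, upright in either socket. Origin on its axis where the handle begins, at first on the block's top (80 mm); z to the handle's end; balances within 25 mm above the origin. Handle: round ferrule 30 mm across, 9 high, then a pale wood grip 22 mm thick (its x, nearly the rack's x: grip it so) by 30 wide (y), to 75 mm. Blade 14 (y) by 5 mm, 70 mm down, loose in the socket.
- chisel_tip (a point): The cutting tip of the chisel's blade, 70 mm below the chisel's origin along its axis.
- rasp: The other tool, to be left in its socket: a round rasp with a dark mushroom-shaped knob 46 mm tall and 38 mm in diameter; origin on its axis at the knob's base, which rests on the top of the block; z up. Its rod, 11 mm in diameter, reaches 65 mm down.
- glue: Bystander: closed white glue bottle with cap, 60 mm in diameter, 130 mm tall, standing to the right of the rack; origin at the centre of its underside.
- disc: Bystander: plywood disc, 100 mm in diameter, 10 mm thick, lying on the bench beyond the rack; origin at the centre of its underside.
- block: Bystander: pale wood block 60 mm (x) by 100 mm (y) by 25 mm high, on the bench to the left and far; origin at the centre of its underside.
There are look-alikes about, which are no part of the job. What is shaped like the offcut but grey or red is not meant.

How it is judged:
By the outcome, as a careful person would: the job done as asked, in the order asked, and still so for the second after the job is handed in, while the arm keeps its last pose, push and grip.
It also fails if it takes over 58 s, if anything falls off the work surface, if the arm or the gripper's body presses on something with over 40 N, if the wrist force passes 120 N, or if a joint passes its speed limit or range.

## Working session

There is one attempt and no reset: what is moved stays moved. The work goes in short steps, Python scripts to look and compute and a tool call to move; the robot and the scene stay as the last step left them, time stands still between calls to the robot, and variables do not carry over. Pictures are saved under pics/ and viewed, at most 10 in all, crops included, and the job is handed in when it is done.

Besides the shell and the picture viewer there is one more tool, called after "Emit:" in YAML: its name, and indented under it one key for each argument. apply_moves: Moves the arm, as the interface text tells. Its arguments: {"type":"object","properties":{"dp":{"type":"array"},"twist":{"type":"array"},"fingers":{"type":"array"},"newtons":{"type":"number"}},"required":["dp","twist","fingers"]}

```bash
mkdir -p pics; ls
python3 - <<'E'
from bench import ctrl,get_image,calibration
import cv2
for n in("side","top"):
    cv2.imwrite(f"pics/{n}0.png",get_image(n)[:,:,::-1]); print(n,calibration(n))
print(calibration("wrist")); print(ctrl.get_state())
E
```

```text
pics
side {'fx': 396.9283372369939, 'fy': 396.9283372369939, 'cx': 281.8358998117833, 'cy': 209.05171695286336, 'k1': -0.11487592638583342, 'eye': array([0.11355526, 0.67137176, 0.7524976 ]), 'attitude': array([ 0.32189283, -1.19507206, -2.39145102])}
top {'fx': 506.76174904208756, 'fy': 506.76174904208756, 'cx': 277.25019227172544, 'cy': 204.1081280565955, 'k1': 0.003337847846003641, 'eye': array([ 0.47626691, -0.08015109,  1.50252248]), 'attitude': array([ 0.05362791, -0.02999   , -1.54511946])}
{'fx': 326.41811171030366, 'fy': 326.41811171030366, 'cx': 278.29487661879784, 'cy': 210.5942030188902, 'k1': -0.013329672300582558, 'hand_eye': array([[-4.27068041e-04,  9.63729050e-01,  2.66882250e-01,
         7.16238607e-02],
       [ 9.99999875e-01,  3.42574526e-04,  3.63152533e-04,
        -5.71226125e-04],
       [ 2.58553585e-04,  2.66882372e-01, -9.63729076e-01,
        -1.62284266e-01],
       [ 0.00000000e+00,  0.00000000e+00,  0.00000000e+00,
         1.00000000e+00]])}
{'time': 0.1, 'joint_positions': array([ 1.25514143,  0.32173133, -0.0701168 ,  1.45157593,  0.02259415,
        1.37079658, -0.05688173]), 'qd': array([-0.00055226, -0.00233767, -0.00210388, -0.00237472, -0.0029393 ,
        0.00037785,  0.00088642]), 'joint_torque': array([-5.07635177e-04, -4.92570305e+01, -4.05815346e-01, -3.13398850e+01,
       -6.39643217e-02,  3.93755652e-02,  5.62947423e-05]), 'position': array([ 0.21028815, -0.614509  ,  0.22157101]), 'tool_rot': array([-3.09730540e+00, -5.15474991e-01,  5.65701457e-04]), 'ft_force': array([-0.59561755,  0.23857572, -0.00889978]), 'torque': array([-0.02847422,  0.0055414 ,  0.0151774 ]), 'grip_force': 0.0, 'grip_width': 1.001322048975319}
```

View pics/side0.png

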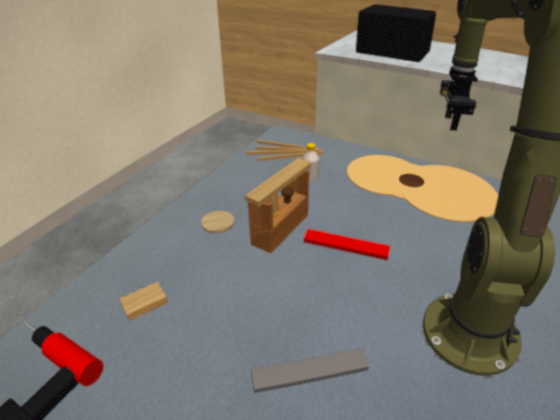

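View pics/top0.png

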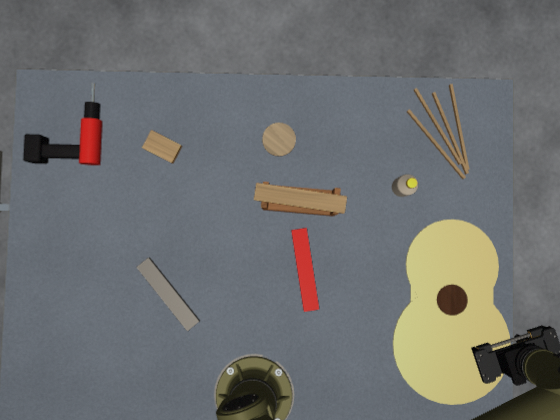

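Top view: the offcut candidates are the pale board on the rack (300,197), the red strip (305,270), the grey strip (168,293) and the small pale block (162,147). I choose the pale board across the rack. In the side view the rasp knob is at (288,195) and the chisel handle is probably near (273,200).

```bash
cat > h.py <<'E'
import numpy as np, cv2
from scipy.spatial.transform import Rotation as R
from bench import ctrl,get_image,calibration
def cam(n,st=None):
    c=calibration(n)
    if n!="wrist": return c,R.from_rotvec(c["attitude"]).as_matrix(),np.array(c["eye"])
    T=c["hand_eye"]; Rt=R.from_rotvec(st["tool_rot"]).as_matrix()
    return c,Rt@T[:3,:3],Rt@T[:3,3]+st["position"]
def rays(n,px,st=None):
    c,A,e=cam(n,st); px=np.float64(px).reshape(-1,2)
    d=(px-[c["cx"],c["cy"]])/[c["fx"],c["fy"]]; u=d.copy()
    for _ in range(20): u=d/(1+c["k1"]*(u**2).sum(1,keepdims=True))
    return e,np.c_[u[:,0],-u[:,1],-np.ones(len(u))]@A.T
def onz(n,px,z,st=None):
    e,D=rays(n,px,st); return e+D*((z-e[2])/D[:,2])[:,None]
def proj(n,P,st=None):
    c,A,e=cam(n,st); q=(np.atleast_2d(P)-e)@A; s=np.c_[q[:,0],-q[:,1]]/-q[:,2:]
    return s*(1+c["k1"]*(s**2).sum(1,keepdims=True))*[c["fx"],c["fy"]]+[c["cx"],c["cy"]]
def turn(st,Rg): # tool-frame rotvec to goal
    return (R.from_rotvec(st["tool_rot"]).inv()*Rg).as_rotvec()
E
python3 - <<'E'
from h import *
im=cv2.imread("pics/top0.png"); hsv=cv2.cvtColor(im,cv2.COLOR_BGR2HSV)
for p in[(300,197),(280,190),(300,212),(337,190),(335,203)]: print(p,hsv[p[1],p[0]])
m=np.zeros(im.shape[:2],np.uint8); m[170:222,245:355]=1
mm=((hsv[...,1]>60)&(hsv[...,2]>125)&(hsv[...,0]<30)&(m>0)).astype(np.uint8)
mm=cv2.morphologyEx(mm,cv2.MORPH_OPEN,np.ones((5,5)))
c=max(cv2.findContours(mm,0,2)[0],key=cv2.contourArea)
b=cv2.boxPoints(cv2.minAreaRect(c)); P=onz("top",b,.183); print(b,P.round(4))
print(P.mean(0),[np.linalg.norm(P[i]-P[i-1]) for i in(1,2)])
for i in(1,2): d=P[i]-P[i-1]; print(np.degrees(np.arctan2(d[1],d[0])))
for nme,px in(("block",(162,147)),("disc",(279,139)),("glue",(405,186))): print(nme,onz("top",[px],.02))
t=cv2.resize(im[170:225,245:355],None,fx=5,fy=5,interpolation=2); s=cv2.resize(cv2.imread("pics/side0.png")[150:255,235:330],(550,600),interpolation=2)
cv2.imwrite("pics/crop.png",cv2.resize(np.vstack([t,cv2.resize(s,(550,600))]),(388,600)))
cv2.imwrite("pics/crop.png",s)
E
```

```text
(300, 197) [ 17 101 161]
(280, 190) [ 17 101 151]
(300, 212) [ 13 137 106]
(337, 190) [ 13 139 145]
(335, 203) [ 17 102 165]
[[253.24234 207.07912]
 [255.78659 180.9098 ]
 [347.09024 189.78654]
 [344.546   215.95586]] [[ 0.5372  0.0031  0.183 ]
 [ 0.6059 -0.0016  0.183 ]
 [ 0.5885 -0.2404  0.183 ]
 [ 0.5201 -0.235   0.183 ]]
[ 0.5629286 -0.11847    0.183    ] [np.float64(0.0688335622298718), np.float64(0.23936768522557933)]
-3.938944456570767
-94.1829620470222
block [[0.71583183 0.28831062 0.02      ]]
disc [[ 0.74766194 -0.05697403  0.02      ]]
glue [[ 0.61754952 -0.42888914  0.02      ]]
```

View pics/crop.png

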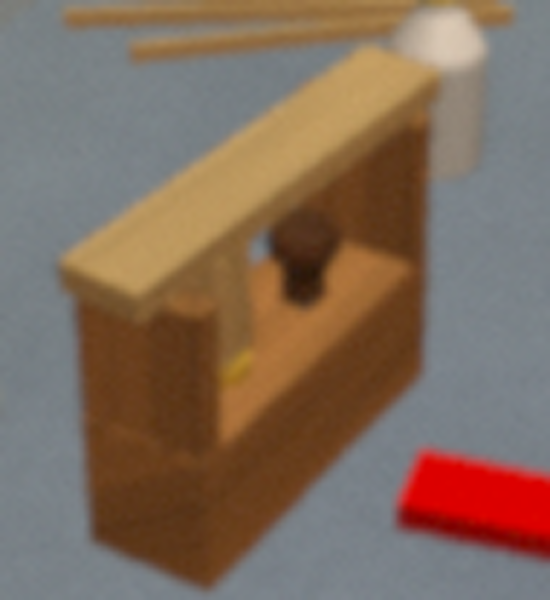

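The crop confirms it: the pale board lies across the cheeks. The chisel (pale handle, brass ferrule) stands in the left (+y) socket and the dark rasp knob in the right one.

Run:
```python
from h import *
im=cv2.imread("pics/top0.png"); hsv=cv2.cvtColor(im,cv2.COLOR_BGR2HSV)
m=np.zeros(im.shape[:2],np.uint8); m[170:222,245:355]=1
mm=((hsv[...,1]>60)&(hsv[...,1]<122)&(hsv[...,2]>125)&(hsv[...,0]>=15)&(hsv[...,0]<30)&(m>0)).astype(np.uint8)
mm=cv2.morphologyEx(mm,cv2.MORPH_OPEN,np.ones((5,5)))
c=max(cv2.findContours(mm,0,2)[0],key=cv2.contourArea)
b=cv2.boxPoints(cv2.minAreaRect(c)); P=onz("top",b,.183); print(b)
print(P.mean(0),[(np.linalg.norm(P[i]-P[i-1]),np.degrees(np.arctan2(*(P[i]-P[i-1])[1::-1]))) for i in(1,2)])
st=ctrl.get_state(); Rt=R.from_rotvec(st["tool_rot"]); print(Rt.as_matrix().round(3))
d=P[2]-P[1]; d=d*np.sign(d[1]); d/=np.linalg.norm(d)   # long axis to +y = tool x
Rg=R.from_matrix(np.c_[d,np.cross([0,0,-1],d),[0,0,-1]])
print("twist",turn(st,Rg),"dp in goal axes",Rg.inv().apply(P.mean(0)*[1,1,0]+[0,0,.25]-st["position"]))
```

```text
[[253.42181 199.61678]
 [256.04163 181.99269]
 [346.8592  195.4926 ]
 [344.23938 213.11668]]
[ 0.56520999 -0.11832148  0.183     ] [(np.float64(0.04666780465792196), np.float64(-6.837097151738039)), (np.float64(0.23948606091124425), np.float64(-97.08866424191923))]
[[ 0.946  0.324 -0.001]
 [ 0.324 -0.946  0.002]
 [-0.    -0.002 -1.   ]]
twist [-1.58300380e-03 -8.91613837e-04 -1.11724471e+00] dp in goal axes [ 0.53619403  0.29097686 -0.02842899]
```

Emit:
apply_moves:
  dp:
    - [0, 0, -0.004]
    - [0, 0, -0.004]
    - [0, 0, -0.004]
    - [0, 0, -0.004]
    - [0, 0, -0.004]
    - [0, 0, -0.004]
    - [0, 0, -0.004]
    - [0, 0, 0]
  twist:
    - [0, 0, -0.14]
    - [0, 0, -0.14]
    - [0, 0, -0.14]
    - [0, 0, -0.14]
    - [0, 0, -0.14]
    - [0, 0, -0.14]
    - [0, 0, -0.14]
    - [0, 0, -0.137]
  fingers: [0, 0, 0, 0, 0, 0, 0, 0]

```text
time: 0.9
position: [0.2105, -0.615, 0.2506]
tool_rot: [-2.349, -2.086, 0.0]
ft_force: [0.1, 0.1, 0.4]
grip_width: 1.007
grip_force: 0.0
```

Emit:
apply_moves:
  dp:
    - [0.035, 0.02, 0]
    - [0.035, 0.02, 0]
    - [0.035, 0.02, 0]
    - [0.035, 0.02, 0]
    - [0.035, 0.02, 0]
    - [0.035, 0.02, 0]
    - [0.035, 0.02, 0]
    - [0.035, 0.02, 0]
    - [0.035, 0.02, 0]
    - [0.035, 0.02, 0]
  twist:
    - [0, 0, 0]
    - [0, 0, 0]
    - [0, 0, 0]
    - [0, 0, 0]
    - [0, 0, 0]
    - [0, 0, 0]
    - [0, 0, 0]
    - [0, 0, 0]
    - [0, 0, 0]
    - [0, 0, 0]
  fingers: [0, 0, 0, 0, 0, 0, 0, 0, 0, 0]

```text
time: 1.9
position: [0.4527, -0.2909, 0.2503]
tool_rot: [-2.355, -2.079, 0.001]
ft_force: [-0.1, -1.3, -0.2]
grip_width: 0.998
grip_force: 0.0
```

Emit:
apply_moves:
  dp:
    - [0.035, 0.018, 0]
    - [0.035, 0.018, 0]
    - [0.035, 0.018, 0]
    - [0.035, 0.018, 0]
    - [0.03, 0.01, 0]
    - [0.01, 0.005, 0]
    - [0, 0, 0]
    - [0, 0, 0]
  twist:
    - [0, 0, 0]
    - [0, 0, 0]
    - [0, 0, 0]
    - [0, 0, 0]
    - [0, 0, 0]
    - [0, 0, 0]
    - [0, 0, 0]
    - [0, 0, 0]
  fingers: [0, 0, 0, 0, 0, 0, 0, 0]

```text
time: 2.7
position: [0.5601, -0.1265, 0.2501]
tool_rot: [2.357, 2.077, -0.003]
ft_force: [-0.8, -1.0, 0.5]
grip_width: 1.003
grip_force: 0.0
```

```bash
cat > go.py <<'E'
from h import *
# usage: go(goal xyz, tool-x yaw deg)
def go(p,yaw):
    st=ctrl.get_state(); y=np.radians(yaw); d=np.array([np.cos(y),np.sin(y),0])
    Rg=R.from_matrix(np.c_[d,np.cross([0,0,-1],d),[0,0,-1]])
    print("t",st["time"],"pos",st["position"].round(4),"twist",turn(st,Rg).round(3),"dp",R.from_rotvec(st["tool_rot"]).inv().apply(np.array(p)-st["position"]).round(4),"w",round(st["grip_width"],3),"F",st["ft_force"].round(1),"q",st["joint_positions"].round(2))
    return st
E
python3 - <<'E'
from go import *
st=go([.5652,-.1183,.169],82.9)
im=get_image("wrist"); cv2.imwrite("pics/w1.png",im[:,:,::-1])
E
```

```text
t 2.7 pos [ 0.5601 -0.1265  0.2501] twist [-0.001  0.001 -0.002] dp [0.0089 0.0041 0.0811] w 1.003 F [-0.8 -1.   0.5] q [ 0.73  0.2  -0.64  1.58  0.12  1.4  -0.04]
```

View pics/w1.png

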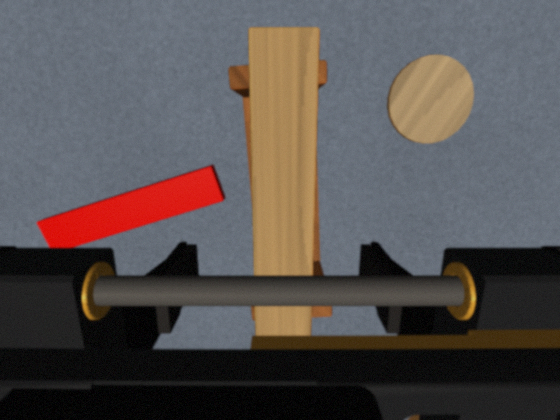

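The wrist view shows the board running straight between the fingers (left edge about col 252, right edge about 315), 4 mm to the right, which agrees with the top estimate. I'll descend and grip.

Emit:
apply_moves:
  dp:
    - [0.009, 0.004, 0.02]
    - [0, 0, 0.025]
    - [0, 0, 0.02]
    - [0, 0, 0.011]
    - [0, 0, 0.005]
    - [0, 0, 0]
    - [0, 0, 0]
    - [0, 0, 0]
    - [0, 0, 0]
    - [0, 0, 0]
  twist:
    - [0, 0, 0]
    - [0, 0, 0]
    - [0, 0, 0]
    - [0, 0, 0]
    - [0, 0, 0]
    - [0, 0, 0]
    - [0, 0, 0]
    - [0, 0, 0]
    - [0, 0, 0]
    - [0, 0, 0]
  fingers: [0, 0, 0, 0, 0, 0, 0.3, 0.6, 1, 1]
  newtons: 25

```text
time: 3.75
position: [0.5662, -0.1161, 0.17]
tool_rot: [2.354, 2.079, 0.001]
ft_force: [0.1, 0.3, 0.4]
grip_width: 0.724
grip_force: 0.0
```

Emit:
apply_moves:
  dp:
    - [0, 0, 0]
    - [0, 0, 0]
    - [0, 0, 0]
    - [0, 0, 0]
    - [0, 0, 0]
  twist:
    - [0, 0, 0]
    - [0, 0, 0]
    - [0, 0, 0]
    - [0, 0, 0]
    - [0, 0, 0]
  fingers: [1, 1, 1, 1, 1]

```text
time: 4.25
position: [0.5658, -0.1161, 0.1696]
tool_rot: [-2.355, -2.08, 0.0]
ft_force: [-1.0, 0.3, 0.7]
grip_width: 0.523
grip_force: 25.0
```

Emit:
apply_moves:
  dp:
    - [0, 0, -0.005]
    - [0, 0, -0.015]
    - [0, 0, -0.025]
    - [0, 0, -0.025]
    - [0, 0, -0.02]
    - [0.01, 0, -0.01]
    - [0.02, 0, 0]
    - [0.025, 0, 0]
    - [0.025, -0.005, 0]
    - [0.03, -0.01, 0]
  twist:
    - [0, 0, 0]
    - [0, 0, 0]
    - [0, 0, 0]
    - [0, 0, 0]
    - [0, 0, 0]
    - [0, 0, 0]
    - [0, 0, 0]
    - [0, 0, 0]
    - [0, 0, 0]
    - [0, 0, 0]
  fingers: [1, 1, 1, 1, 1, 1, 1, 1, 1, 1]

```text
time: 5.25
position: [0.5647, -0.004, 0.2695]
tool_rot: [-2.355, -2.078, -0.0]
ft_force: [-0.7, 0.4, -1.3]
grip_width: 0.525
grip_force: 25.0
```

Emit:
apply_moves:
  dp:
    - [0.03, -0.01, 0]
    - [0.03, -0.01, 0]
    - [0.03, -0.01, 0]
    - [0.03, -0.01, 0]
    - [0.03, -0.01, 0]
    - [0.03, -0.01, 0]
    - [0.025, -0.01, 0]
    - [0.015, 0, 0]
    - [0, 0, 0]
    - [0, 0, 0]
  twist:
    - [0, 0, 0]
    - [0, 0, 0]
    - [0, 0, 0]
    - [0, 0, 0]
    - [0, 0, 0]
    - [0, 0, 0]
    - [0, 0, 0]
    - [0, 0, 0]
    - [0, 0, 0]
    - [0, 0, 0]
  fingers: [1, 1, 1, 1, 1, 1, 1, 1, 1, 1]

```text
time: 6.25
position: [0.5221, 0.2219, 0.2694]
tool_rot: [2.354, 2.08, -0.001]
ft_force: [0.7, -0.2, -0.7]
grip_width: 0.528
grip_force: 25.0
```

Run:
```python
from go import *
st=go([.52,.22,.006],82.9)
im=get_image("side"); cv2.imwrite("pics/s2.png",im[:,:,::-1])
```

```text
t 6.25 pos [0.5221 0.2219 0.2694] twist [-0.     0.001  0.001] dp [-0.002  -0.0018  0.2634] w 0.528 F [ 0.7 -0.2 -0.7] q [ 0.3   0.21 -0.86  1.57  0.16  1.44 -0.7 ]
```

View pics/s2.png

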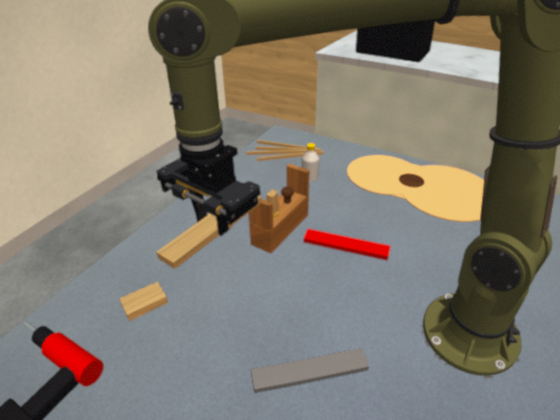

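The side view shows the board level in the gripper (end at about (175,255)), the rack with the chisel at (272,200) and the rasp at (288,195), and everything else in place. Lowering.

Emit:
apply_moves:
  dp:
    - [0, 0, 0.015]
    - [0, 0, 0.03]
    - [0, 0, 0.04]
    - [0, 0, 0.04]
    - [0, 0, 0.04]
    - [0, 0, 0.04]
    - [0, 0, 0.025]
    - [0, 0, 0.015]
    - [0, 0, 0.008]
    - [0, 0, 0]
  twist:
    - [0, 0, 0]
    - [0, 0, 0]
    - [0, 0, 0]
    - [0, 0, 0]
    - [0, 0, 0]
    - [0, 0, 0]
    - [0, 0, 0]
    - [0, 0, 0]
    - [0, 0, 0]
    - [0, 0, 0]
  fingers: [1, 1, 1, 1, 1, 1, 1, 1, 1, 1]

```text
time: 7.3
position: [0.5222, 0.2213, 0.0159]
tool_rot: [-2.355, -2.079, 0.001]
ft_force: [-0.0, -0.0, -0.4]
grip_width: 0.529
grip_force: 25.0
```

Emit:
apply_moves:
  dp:
    - [0, 0, 0.004]
    - [0, 0, 0.002]
    - [0, 0, 0.002]
    - [0, 0, 0.001]
    - [0, 0, 0]
  twist:
    - [0, 0, 0]
    - [0, 0, 0]
    - [0, 0, 0]
    - [0, 0, 0]
    - [0, 0, 0]
  fingers: [1, 1, 1, 1, 1]

```text
time: 7.8
position: [0.5224, 0.2218, 0.0077]
tool_rot: [2.355, 2.079, 0.0]
ft_force: [-0.3, 0.1, -1.5]
grip_width: 0.53
grip_force: 25.0
```

Emit:
apply_moves:
  dp:
    - [0, 0, 0.001]
    - [0, 0, 0.001]
    - [0, 0, 0.001]
    - [0, 0, 0]
  twist:
    - [0, 0, 0]
    - [0, 0, 0]
    - [0, 0, 0]
    - [0, 0, 0]
  fingers: [1, 1, 1, 1]

```text
time: 8.2
position: [0.5224, 0.2219, 0.0046]
tool_rot: [2.355, 2.079, -0.0]
ft_force: [0.1, -0.6, 0.4]
grip_width: 0.525
grip_force: 25.0
```

Emit:
apply_moves:
  dp:
    - [0, 0, 0.001]
    - [0, 0, 0]
  twist:
    - [0, 0, 0]
    - [0, 0, 0]
  fingers: [1, 1]

```text
time: 8.4
position: [0.5224, 0.2219, 0.0046]
tool_rot: [2.354, 2.079, -0.001]
ft_force: [-3.5, -2.0, 8.0]
grip_width: 0.524
grip_force: 25.0
```

Emit:
apply_moves:
  dp:
    - [0, 0, 0]
    - [0, 0, 0]
    - [0, 0, 0]
    - [0, 0, 0]
    - [0, 0, 0]
    - [0, 0, 0]
    - [0, 0, 0]
    - [0, 0, -0.01]
    - [0, 0, -0.03]
    - [0, 0, -0.04]
  twist:
    - [0, 0, 0]
    - [0, 0, 0]
    - [0, 0, 0]
    - [0, 0, 0]
    - [0, 0, 0]
    - [0, 0, 0]
    - [0, 0, 0]
    - [0, 0, 0]
    - [0, 0, 0]
    - [0, 0, 0]
  fingers: [0.6, 0.45, 0.3, 0.2, 0.1, 0, 0, 0, 0, 0]

```text
time: 9.4
position: [0.5209, 0.2213, 0.0834]
tool_rot: [-2.353, -2.079, 0.005]
ft_force: [0.3, 0.6, 0.6]
grip_width: 0.996
grip_force: 0.0
```

Emit:
apply_moves:
  dp:
    - [0, 0, -0.045]
    - [0, 0, -0.045]
    - [0, 0, -0.045]
    - [0, 0, -0.045]
    - [-0.01, 0, -0.015]
    - [-0.03, 0, 0]
    - [-0.04, 0.01, 0]
    - [-0.04, 0.01, 0]
    - [-0.04, 0.01, 0]
    - [-0.04, 0.01, 0]
  twist:
    - [0, 0, 0]
    - [0, 0, 0]
    - [0, 0, 0]
    - [0, 0, 0]
    - [0, 0, 0]
    - [0, 0, 0]
    - [0, 0, 0]
    - [0, 0, 0]
    - [0, 0, 0]
    - [0, 0, 0]
  fingers: [0, 0, 0, 0, 0, 0, 0, 0, 0, 0]

```text
time: 10.4
position: [0.5368, 0.0165, 0.2786]
tool_rot: [2.354, 2.079, -0.001]
ft_force: [0.4, -0.5, 0.3]
grip_width: 1.001
grip_force: 0.0
```

Emit:
apply_moves:
  dp:
    - [-0.035, 0.01, 0]
    - [-0.035, 0.005, 0]
    - [-0.035, 0, 0]
    - [-0.03, 0, 0]
    - [-0.01, 0, 0]
    - [0, 0, 0]
    - [0, 0, 0]
  twist:
    - [0, 0, 0]
    - [0, 0, 0]
    - [0, 0, 0]
    - [0, 0, 0]
    - [0, 0, 0]
    - [0, 0, 0]
    - [0, 0, 0]
  fingers: [0, 0, 0, 0, 0, 0, 0]

```text
time: 11.1
position: [0.5344, -0.1253, 0.2786]
tool_rot: [-2.352, -2.081, -0.001]
ft_force: [-0.6, -0.3, -0.5]
grip_width: 0.998
grip_force: 0.0
```

Run:
```python
from go import *
st=go([.56,-.08,.106],82.9)
im=get_image("wrist"); cv2.imwrite("pics/w2.png",im[:,:,::-1])
t=get_image("top"); cv2.imwrite("pics/t2.png",t[:,:,::-1])
import json; json.dump({k:list(st[k]) for k in("position","tool_rot")},open("w2.json","w"))
```

```text
t 11.1 pos [ 0.5344 -0.1253  0.2786] twist [ 0.    -0.001  0.002] dp [0.0479 0.0198 0.1726] w 0.998 F [-0.6 -0.3 -0.5] q [ 0.76  0.12 -0.63  1.6   0.07  1.44  0.  ]
```

View pics/w2.png

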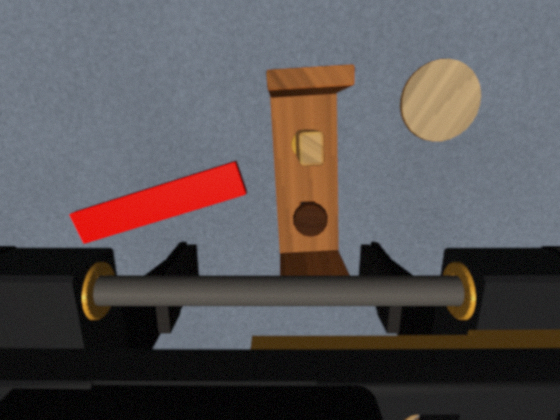

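View pics/t2.png

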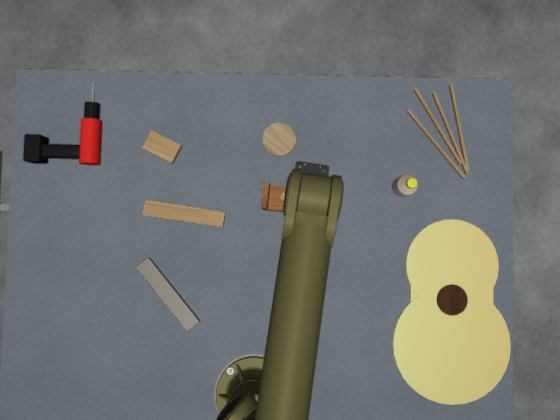

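Top view: the board lies flat at (184,214), clear of the rack. Wrist view: the pale chisel top is at (311,147), the rasp at (310,219), the rack's far cheek at (310,78).

Run:
```python
from go import *
import json
s=json.load(open("w2.json")); s={k:np.array(v) for k,v in s.items()}
im=cv2.imread("pics/w2.png"); hsv=cv2.cvtColor(im,cv2.COLOR_BGR2HSV)
print(hsv[147,305:330:3].tolist(), hsv[147,285:302:3].tolist(), hsv[125,310],hsv[126:172:3,311].tolist())
roi=np.zeros(im.shape[:2],bool); roi[115:185,280:340]=1
m=((hsv[...,0]>=15)&(hsv[...,1]<145)&(hsv[...,2]>130)&roi).astype(np.uint8)
m=cv2.morphologyEx(m,cv2.MORPH_OPEN,np.ones((3,3)))
c=max(cv2.findContours(m,0,2)[0],key=cv2.contourArea); r=cv2.minAreaRect(c); b=cv2.boxPoints(r)
P=onz("wrist",b,.155,s); print(r,P.round(4),P.mean(0),[(np.linalg.norm(P[i]-P[i-1]),np.degrees(np.arctan2(*(P[i]-P[i-1])[1::-1]))) for i in(1,2)])
# rack cheek top edges
mk=((hsv[...,0]<15)&(hsv[...,1]>100)).astype(np.uint8); mk[110:]=0;mk[:,:250]=0
c=max(cv2.findContours(mk,0,2)[0],key=cv2.contourArea); h=cv2.convexHull(c)[:,0]; print(cv2.approxPolyDP(h,3,True)[:,0].tolist())
print(onz("wrist",cv2.approxPolyDP(h,3,True)[:,0],.165,s).round(3))
```

```text
[[17, 125, 189], [18, 125, 190], [17, 125, 184], [17, 122, 184], [17, 120, 182], [17, 133, 175], [15, 164, 152], [14, 170, 150], [12, 168, 152]] [[13, 169, 158], [13, 169, 164], [16, 171, 177], [19, 182, 192], [17, 173, 103], [18, 144, 175]] [ 13 172 168] [[13, 166, 172], [13, 165, 131], [19, 153, 167], [18, 129, 195], [17, 121, 185], [17, 125, 174], [18, 123, 184], [17, 125, 184], [18, 123, 191], [17, 122, 193], [18, 125, 184], [17, 126, 170], [17, 130, 169], [15, 160, 151], [14, 175, 165], [13, 177, 163]]
((310.5, 148.0), (30.0, 21.0), 90.0) [[ 0.559  -0.0652  0.155 ]
 [ 0.5768 -0.0674  0.155 ]
 [ 0.5745 -0.0929  0.155 ]
 [ 0.5563 -0.0906  0.155 ]] [ 0.56663873 -0.07901887  0.155     ] [(np.float64(0.017926871683860927), np.float64(-6.978937896885776)), (np.float64(0.025567196548095174), np.float64(-95.06494855332373))]
[[353, 65], [353, 84], [336, 109], [271, 109], [268, 70]]
[[ 0.605 -0.018  0.165]
 [ 0.604 -0.032  0.165]
 [ 0.589 -0.049  0.165]
 [ 0.537 -0.043  0.165]
 [ 0.539 -0.014  0.165]]
```

Emit:
apply_moves:
  dp:
    - [0.02, 0.01, 0.01]
    - [0.02, 0.015, 0.015]
    - [0.01, 0.001, 0.02]
    - [0, 0, 0.03]
    - [0, 0, 0.035]
    - [0, 0, 0.03]
    - [0, 0, 0.02]
    - [0, 0, 0.01]
    - [0, 0, 0]
    - [0, 0, 0]
  twist:
    - [0, 0, 0]
    - [0, 0, 0]
    - [0, 0, -0.03]
    - [0, 0, 0]
    - [0, 0, 0]
    - [0, 0, 0]
    - [0, 0, 0]
    - [0, 0, 0]
    - [0, 0, 0]
    - [0, 0, 0]
  fingers: [0, 0, 0, 0, 0, 0, 0, 0, 0, 0]

```text
time: 12.2
position: [0.5671, -0.0802, 0.1096]
tool_rot: [2.321, 2.115, 0.002]
ft_force: [0.4, 0.3, 0.3]
grip_width: 1.001
grip_force: 0.0
```

Run:
```python
from go import *
st=go([.5666,-.079,.106],85)
im=get_image("wrist"); cv2.imwrite("pics/w3.png",im[:,:,::-1])
```

```text
t 12.2 pos [ 0.5671 -0.0802  0.1096] twist [ 0.002 -0.    -0.006] dp [ 0.0011 -0.0006  0.0036] w 1.001 F [0.4 0.3 0.3] q [ 0.65  0.3  -0.65  1.77  0.2   1.14 -0.15]
```

View pics/w3.png

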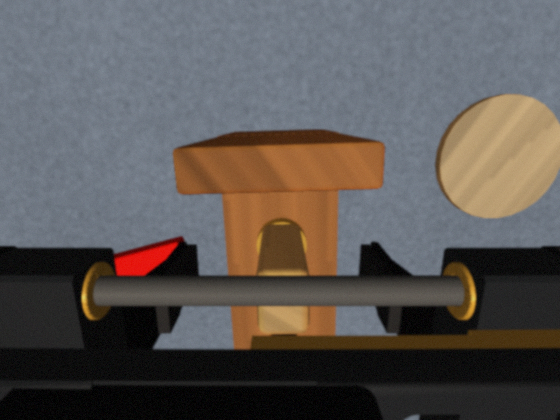

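The chisel handle is centred between the fingers (cols 260–308, centre 284; fingers 190–370). Closing on it.

Emit:
apply_moves:
  dp:
    - [0, 0, 0.003]
    - [0, 0, 0]
    - [0, 0, 0]
    - [0, 0, 0]
    - [0, 0, 0]
    - [0, 0, 0]
    - [0, 0, 0]
    - [0, 0, 0]
    - [0, 0, 0]
    - [0, 0, 0]
  twist:
    - [0, 0, 0]
    - [0, 0, 0]
    - [0, 0, 0]
    - [0, 0, 0]
    - [0, 0, 0]
    - [0, 0, 0]
    - [0, 0, 0]
    - [0, 0, 0]
    - [0, 0, 0]
    - [0, 0, 0]
  fingers: [0.3, 0.5, 0.6, 0.7, 0.8, 1, 1, 1, 1, 1]
  newtons: 45

```text
time: 13.25
position: [0.5667, -0.081, 0.1058]
tool_rot: [2.323, 2.114, 0.001]
ft_force: [0.7, -1.0, 0.5]
grip_width: 0.247
grip_force: 45.0
```

Emit:
apply_moves:
  dp:
    - [0, 0, -0.003]
    - [0, 0, -0.006]
    - [0, 0, -0.01]
    - [0, 0, -0.015]
    - [0, 0, -0.015]
    - [0, 0, -0.015]
    - [0, 0, -0.015]
    - [0, 0, -0.015]
    - [0, 0, -0.015]
    - [0, 0, -0.015]
  twist:
    - [0, 0, 0]
    - [0, 0, 0]
    - [0, 0, 0]
    - [0, 0, 0]
    - [0, 0, 0]
    - [0, 0, 0]
    - [0, 0, 0]
    - [0, 0, 0]
    - [0, 0, 0]
    - [0, 0, 0]
  fingers: [1, 1, 1, 1, 1, 1, 1, 1, 1, 1]

```text
time: 14.25
position: [0.5662, -0.0809, 0.2309]
tool_rot: [2.323, 2.114, -0.0]
ft_force: [0.4, 0.5, -1.1]
grip_width: 0.252
grip_force: 45.0
```

Emit:
apply_moves:
  dp:
    - [0, 0, -0.02]
    - [0, 0, -0.03]
    - [0, 0, -0.03]
    - [0, 0, -0.03]
    - [0, 0, -0.03]
    - [0, 0, -0.03]
    - [0, 0, -0.02]
    - [0, 0, -0.01]
    - [0, 0, 0]
    - [0, 0, 0]
  twist:
    - [0, 0, 0]
    - [0, 0, 0]
    - [0, 0, 0]
    - [0, 0, 0]
    - [0, 0, 0]
    - [0, 0, 0]
    - [0, 0, 0]
    - [0, 0, 0]
    - [0, 0, 0]
    - [0, 0, 0]
  fingers: [1, 1, 1, 1, 1, 1, 1, 1, 1, 1]

```text
time: 15.25
position: [0.566, -0.0809, 0.4286]
tool_rot: [-2.322, -2.114, 0.002]
ft_force: [-0.9, 0.0, -2.0]
grip_width: 0.251
grip_force: 45.0
```

Emit:
apply_moves:
  dp:
    - [0, 0, 0]
    - [0, 0, 0]
    - [0, 0, 0]
    - [0, 0, 0]
    - [0, 0, 0]
    - [0, 0, 0]
    - [0, 0, 0]
    - [0, 0, 0]
    - [0, 0, 0]
    - [0, 0, 0]
  twist:
    - [-0.05, 0, 0]
    - [-0.08, 0, 0]
    - [-0.1, 0, 0]
    - [-0.1, 0, 0]
    - [-0.1, 0, 0]
    - [-0.1, 0, 0]
    - [-0.1, 0, 0]
    - [-0.1, 0, 0]
    - [-0.1, 0, 0]
    - [-0.08, 0, 0]
  fingers: [1, 1, 1, 1, 1, 1, 1, 1, 1, 1]

```text
time: 16.25
position: [0.5987, -0.0753, 0.4214]
tool_rot: [1.894, 1.756, 0.623]
ft_force: [-0.1, 4.6, -0.3]
grip_width: 0.248
grip_force: 45.0
```

Run:
```python
from go import *
st=go([.5666,-.079,.43],85); Z=R.from_rotvec(st["tool_rot"]).as_matrix()[:,2]
print(Z, "tilt",np.degrees(np.arccos(-Z[2])))
```

```text
t 16.25 pos [ 0.5987 -0.0753  0.4214] twist [ 0.674 -0.011  0.011] dp [-0.006  -0.0194 -0.0266] w 0.248 F [-0.1  4.6 -0.3] q [ 0.38 -0.3  -0.22  1.84 -0.14  0.93  0.12]
[ 0.62288232 -0.0403029  -0.78127671] tilt 38.62238125124914
```

Joint 2 reached its lower limit at 39° of tilt. I'll move forward to unfold the arm, then tilt further.

Emit:
apply_moves:
  dp:
    - [0, 0.008, 0.015]
    - [0, 0.015, 0.03]
    - [0, 0.015, 0.03]
    - [0, 0.015, 0.03]
    - [0, 0.01, 0.015]
    - [0, 0, 0]
    - [0, 0, 0]
  twist:
    - [0, 0, 0]
    - [0, 0, 0]
    - [0, 0, 0]
    - [0, 0, 0]
    - [0, 0, 0]
    - [0, 0, 0]
    - [0, 0, 0]
  fingers: [1, 1, 1, 1, 1, 1, 1]

```text
time: 16.95
position: [0.7194, -0.1029, 0.3645]
tool_rot: [1.914, 1.731, 0.599]
ft_force: [0.1, -0.2, -0.6]
grip_width: 0.25
grip_force: 45.0
```

Emit:
apply_moves:
  dp:
    - [0, 0, 0]
    - [0, 0, 0]
    - [0, 0, 0]
    - [0, 0, 0]
    - [0, 0, 0]
    - [0, 0, 0]
    - [0, 0, 0]
  twist:
    - [-0.05, 0, 0]
    - [-0.08, 0, 0]
    - [-0.1, 0, 0]
    - [-0.08, 0, 0]
    - [-0.05, 0, 0]
    - [0, 0, 0]
    - [0, 0, 0]
  fingers: [1, 1, 1, 1, 1, 1, 1]

```text
time: 17.65
position: [0.7199, -0.1028, 0.3677]
tool_rot: [1.657, 1.5, 0.848]
ft_force: [0.1, 0.1, -1.1]
grip_width: 0.248
grip_force: 45.0
```

Run:
```python
from go import *
st=go([.5666,-.079,.43],85); Z=R.from_rotvec(st["tool_rot"]).as_matrix()[:,2]
print(Z, "tilt",np.degrees(np.arccos(-Z[2])),"tip",st["position"]+.096*Z, "qd",np.abs(st["qd"]).max())
im=get_image("side"); cv2.imwrite("pics/s3.png",im[:,:,::-1]); p=proj("side",[st["position"],st["position"]+.096*Z]); print(p)
x,y=p.mean(0).astype(int); c=cv2.resize(im[max(0,y-80):y+80,max(0,x-100):x+100,::-1],None,fx=3,fy=3); cv2.imwrite("pics/s3c.png",c)
```

```text
t 17.65 pos [ 0.7199 -0.1028  0.3677] twist [ 1.032  0.01  -0.011] dp [ 0.008  -0.026  -0.1649] w 0.248 F [ 0.1  0.1 -1.1] q [ 0.39 -0.16 -0.26  2.04 -0.23  0.24  0.21]
[ 0.85381445 -0.08786178 -0.51310933] tilt 59.12883630190358 tip [ 0.80184042 -0.11119073  0.31841498] qd 0.037442685449532845
[[223.55047709 103.31721255]
 [202.80457857 114.27554449]]
```

View pics/s3c.png

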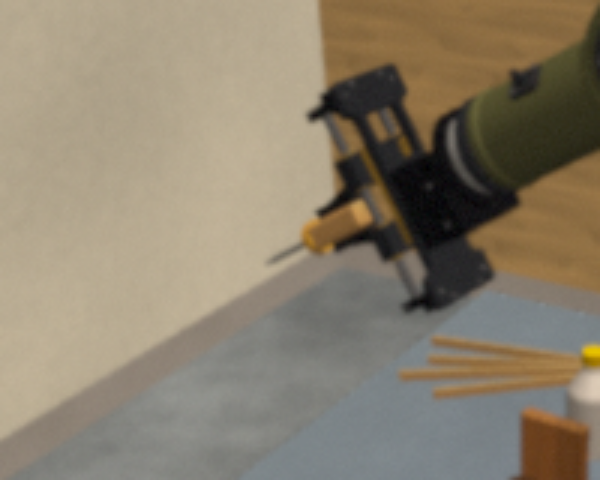

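The chisel is held firmly, in line with the gripper, tilted 59°, with its tip at z ≈ 0.32 m and touching nothing else. I'll let it settle, then hand in.

Emit:
apply_moves:
  dp:
    - [0, 0, 0]
    - [0, 0, 0]
    - [0, 0, 0]
    - [0, 0, 0]
    - [0, 0, 0]
  twist:
    - [0, 0, 0]
    - [0, 0, 0]
    - [0, 0, 0]
    - [0, 0, 0]
    - [0, 0, 0]
  fingers: [1, 1, 1, 1, 1]

```text
time: 18.2
position: [0.7205, -0.103, 0.3667]
tool_rot: [1.657, 1.5, 0.848]
ft_force: [-0.1, -0.5, -1.2]
grip_width: 0.249
grip_force: 45.0
```

```bash
python3 -c "
from bench import ctrl
print(ctrl.close_job())"
```

```text
the job is handed in; nothing more can be done
None
```

The job is handed in at 18.2 s: the offcut lies flat on the bench clear of the rack, and the chisel is held still at about 59° from upright with its tip about 0.32 m above the bench; I moved nothing else on purpose, but took no last overview picture of the rasp and bystanders.

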